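Unlock, seat and set the bench gas valve

ROBOT

A 6-joint arm with a two-finger parallel gripper is mounted at the origin on the work surface. World frame = base frame: x ahead of the robot, y to its left, z up, the work surface at z = 0. Lengths are in m, angles in degrees, forces in N, time in s.
With the tool pointing down it reaches from about 0.425 to 0.95 m from the base axis. Payload 3.5 kg.
Tool frame: the origin (TCP) lies midway between the tips of the shut fingers; the grasp point (between the pads) lies 19 mm behind it; z points along the fingers, x is the direction in which the jaws open and shut, and the axes are right-handed (so a half turn about z gives the same grasp; the last joint's range is limited). The gripper opens to 85 mm and grips with 20 to 120 N. Pads are 22 mm wide; open, the fingers measure 114 mm over their backs; the gripper's body (76 mm by 85 mm) begins 54 mm behind the grasp point. The pads swing forward as they close: fully open they stand 13 mm farther back than shut.
Start: joints at [54.832, 16.404, 90.338, -0, 73.258, -8.594], TCP at [0.302, 0.604, 0.231] pointing down, gripper open.
Joint ranges: [-158.93, 158.93], [-51.34, 127.21], [12.03, 142.37], [-87.48, 267.48], [13.55, 161.25], [-162.69, 162.69]. Speed limits (degrees/s): [159.86, 159.86, 180, 180, 180, 180].

INTERFACE

Orientations are given as a 3x3 rotation matrix whose columns are the frame's x, y, z axes.
In Python, from rig import r gives the robot as it stands. The module is installed in compiled form; this text tells all that it offers.
- The arm moves only by the tool arm_command, never from a script. Its argument "increments" is a list of rows, each a list of 7 numbers: the shift along the tool's x, y, z in mm, then the turn, a rotation vector about the tool's x, y, z in rad, then the opening, from 0 (shut) to 1 (fully open). A call has 1 to 10 rows; each row shifts and turns the commanded pose from where the row before left it, along the tool's axes as they then stand; what a row does not reach is not made up. A row lasts 1/8 s, in which the tool goes at most 62.5 mm and 10.7 degrees, less where a joint would pass 70% of its speed; a pose out of reach is approached as far as the arm can. A call with a gripper value outside its range is refused whole. The fingers move at their own pace and stop on an object; "grip_force" is the grip in N (left out, the last holds). Time passes only in rows, so rows that do not move let the fingers close. It gives the time, the measured TCP pose, the force and the opening at its end, in the units of the state.
- r.get_obs(): the state, without advancing time (a new reading comes with each control period).
- r.get_image(name): name is "scene" or "side" or "wrist"; returns a dict with "pixels" (420x560x3 uint8, red, green, blue), "fx", "fy", "cx", "cy" (pixels), "dist" ([k1, k2, p1, p2, k3] as OpenCV has them; the pictures are not rectified), "pose" (4x4, takes a point from camera to world coordinates). Camera axes: x right, y up, looking along -z (the intrinsics and any distortion apply to the point x, -y, -z); pixel columns grow to the right and rows downward; lengths in m; the calibration is good to about 2 mm. A picture is of the moment at which its call begins. There is no depth.
- r.job_done(): hands the job in, once; it reports no verdict.
The state is a dict: "t": time; "joint_pos": joint angles; "qd": joint speeds; "tau": joint torques, N m; "position": TCP position; "tool_rot": TCP orientation; "ft_force": force on the tool from outside, world axes, zero at the start; "moment": the same for the moment, N m; "gripper_width": opening from 0.0 (shut) to 1.0 (fully open).
Only numpy, scipy, OpenCV 4.12 (cv2) and the standard library are available. Lean on these libraries where they do the work, as an engineer would, in place of code of your own. Each camera call takes 0.05 s, during which the arm holds its last target. There are 200 camera calls.

TASK

Take the gas valve back into use: lift the lockout collar up off the valve's stem and stand it upright in the steel tray. Then crank the handwheel clockwise until the valve is closed against its stop, and back it off counter-clockwise by exactly two full turns. Finish with the gripper still holding the wheel's crank handle there, and leave the other things on the bench where they are.

Things in the scene. Friction and masses are not known exactly. Their poses are not given: they have to be found in the camera images.
- valve_base: Small brass globe valve bolted to the bench by a round steel flange (96 mm diameter, 8 mm thick), fixed; origin on the bench top, on the vertical valve axis. Its hose stub points along its own +x at 30 mm height, out to 64 mm. A horizontal black handwheel (134 mm outer diameter, rim 14 mm thick, rim and spokes between 78 and 92 mm above the bench) turns on top; its hub (36 mm diameter) ends 95 mm above the bench.
- stem_top (a point): Top end of the valve's stem, a steel pin 12 mm in diameter on the wheel's axis that stands 30 mm above the hub; 125 mm above the bench. The collar is slipped over it at the start.
- wheel (a joint): Turn of the handwheel from closed, rad: 0 is closed against the hard stop, the value grows by 6.283 for each full turn counter-clockwise seen from above (opening); the upper stop is at 25.1 (four turns). Stiff, dry friction of about 0.12 N m (2.4 N at the crank handle); it stays where it is left. At the start it stands about 0.4 to 1.2 turns open.
- grip: Crank handle of the wheel: upright black plastic cylinder, 22 mm in diameter and 65 mm tall, standing on the wheel 50 mm from the wheel's axis, from 97 to 162 mm above the bench; origin at the centre of its underside. It spins freely on its own pin, so that a gripper can hold it with a fixed orientation and carry it round the circle. Seen from the wheel's axis it lies in the valve_base's +x direction at wheel = 0 and at each whole turn.
- grip_mid (a point): Middle of the crank handle, on its own axis, 32.5 mm above its underside (129.5 mm above the bench).
- collar: Loose lockout collar of plain aluminium (about 0.1 kg): upright tube of 30 mm outer and 16 mm inner diameter, open through, 50 mm tall over all, with a round flange 52 mm in diameter and 5 mm thick at its foot; origin at the centre of its underside, z along its axis. At the start it sits over the stem, foot on the wheel's hub, 95 to 145 mm above the bench.
- tray: Open steel tray, fixed on the bench, 150 mm (its x) by 130 mm (its y), 28 mm high, walls 4 mm, floor 4 mm; origin at the centre of its underside. It stands to the left or the right of the valve.
- bowl: Bystander: round plastic bowl, 110 mm across the rim, 55 mm high, loose; origin under its centre. On the other side of the valve from the tray.
- dishes: Bystander: stack of four culture dishes, 90 mm in diameter, 66 mm high, one loose body; origin under its centre. Beyond the valve.
- stamp: Bystander: self-inking stamp, 36 x 50 mm, 68 mm high, loose; origin under its centre. Beyond the valve.
Things that resemble listed ones, but are neither listed nor needed, are in the scene too. Of the things that look like the collar, the middle-sized one is meant.

How it is judged:
By the outcome, as a careful person would: the job done as asked, in the order asked, and still so for the second after the job is handed in, while the arm keeps its last pose, push and grip.
It also fails if it takes over 72 s, if anything falls off the work surface, if the arm or the gripper's body presses on something with over 40 N, if the wrist force passes 120 N, or if a joint passes its speed limit or range.

## Working session

There is one attempt and no reset: what is moved stays moved. The work goes in short steps, Python scripts to look and compute and a tool call to move; the robot and the scene stay as the last step left them, time stands still between calls to the robot, and variables do not carry over. Pictures are saved under pics/ and viewed, about 8 in all and at most 12, crops included, and the job is handed in when it is done.

Besides the shell and the picture viewer there is one more tool, called after "Request:" by a JSON object that holds its "fn" and its "kwargs", one argument or row to a line. arm_command: Moves the arm, as the interface text tells. Its arguments: {"type":"object","properties":{"increments":{"type":"array"},"grip_force":{"type":"number"}},"required":["increments"]}

```bash
mkdir -p pics; cat > h.py <<'E'
import numpy as np, cv2
from rig import r
def K(im): return np.array([[im['fx'],0,im['cx']],[0,im['fy'],im['cy']],[0,0,1.]])
def shot(n,fn):
    im=r.get_image(n); cv2.imwrite('pics/'+fn,im['pixels'][:,:,::-1]); np.save('pics/'+fn+'.npy',im,allow_pickle=True); return im
def load(fn): return np.load('pics/'+fn+'.npy',allow_pickle=True).item()
def ray(im,u,v):
    p=cv2.undistortPoints(np.array([[[u,v]]],float),K(im),np.array(im['dist'],float))[0,0]
    P=np.array(im['pose']); d=P[:3,:3]@np.array([p[0],-p[1],-1.]); return P[:3,3],d
def onz(im,u,v,z):
    o,d=ray(im,u,v); return o+d*(z-o[2])/d[2]
def proj(im,pts):
    P=np.array(im['pose']); q=(np.atleast_2d(pts)-P[:3,3])@P[:3,:3]; q=q*[1,-1,-1]
    return cv2.projectPoints(q.reshape(-1,1,3),np.zeros(3),np.zeros(3),K(im),np.array(im['dist'],float))[0][:,0]
E
python3 - <<'E'
from h import *
o=r.get_obs(); print({k:np.round(v,3) for k,v in o.items()})
ims=[shot(n,n+'0.png') for n in('scene','side','wrist')]
for i in ims: print(np.round(i['pose'],3),i['fx'],i['dist'])
E
```

```text
{'t': np.float64(0.0), 'joint_pos': array([54.834, 16.452, 90.422, -0.   , 73.26 , -8.594]), 'qd': array([ 0.123,  0.003,  0.018, -0.051, -0.005, -0.013]), 'tau': array([-1.0000e-03, -4.0599e+01, -2.9262e+01, -0.0000e+00,  6.0000e-03,
        0.0000e+00]), 'position': array([0.302, 0.603, 0.23 ]), 'tool_rot': array([[ 0.447,  0.894, -0.001],
       [ 0.894, -0.447, -0.002],
       [-0.002, -0.   , -1.   ]]), 'ft_force': array([0.198, 0.543, 0.782]), 'moment': array([-0.001,  0.037,  0.012]), 'gripper_width': np.float64(0.996)}
[[ 0.585 -0.438  0.683  1.149]
 [ 0.811  0.323 -0.487 -0.401]
 [-0.007  0.839  0.544  0.544]
 [ 0.     0.     0.     1.   ]] 389.15828334772937 [0.00534622 0.         0.         0.         0.        ]
[[-0.882  0.28  -0.378  0.304]
 [-0.471 -0.506  0.723  0.542]
 [ 0.011  0.816  0.578  0.512]
 [ 0.     0.     0.     1.   ]] 399.8320046633348 [-0.05870043  0.          0.          0.          0.        ]
[[ 0.447 -0.862 -0.238  0.241]
 [ 0.895  0.43   0.121  0.634]
 [-0.002 -0.267  0.964  0.372]
 [ 0.     0.     0.     1.   ]] 325.42239479483413 [-0.07808104  0.          0.          0.          0.        ]
```

View pics/scene0.png

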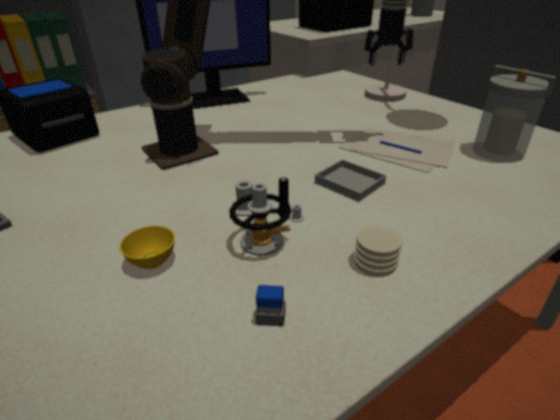

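View pics/side0.png

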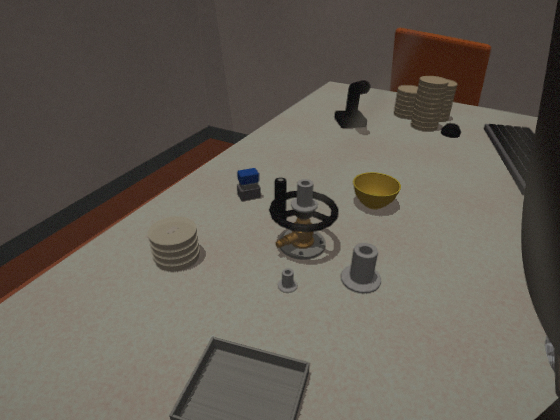

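Scene: valve near (260,220) with the collar on its stem (259,190), handle at (284,195), tray at (350,180), bowl (148,248). Side: collar top (305,184), handle top (280,181), stub (282,242), and the small and large lookalikes at (287,280) and (363,265). I'll magnify both crops next.

```bash
python3 - <<'E'
from h import *
a=load('scene0.png');b=load('side0.png')
ca=a['pixels'][165:265,215:315];cb=b['pixels'][165:265,255:355]
m=np.hstack([cv2.resize(c,(400,400),interpolation=cv2.INTER_CUBIC) for c in (ca,cb)])
cv2.imwrite('pics/crop0.png',m[:,:,::-1])
print('collar',onz(a,259,187,.145),onz(b,305,183,.145))
print('handle',onz(a,284,180,.162),onz(b,280,180.5,.162))
# tray: dark corner contours, scene floor corners guesses
for uv in [(345,163),(385,180),(352,197),(315,179)]: print('tray rim',onz(a,*uv,.028))
for uv in [(213,340),(310,358)]: print('tray rim side',onz(b,*uv,.028))
E
```

```text
collar [ 0.56381318 -0.04453514  0.145     ] [ 0.55889099 -0.04439261  0.145     ]
handle [ 0.59515528 -0.00440829  0.162     ] [ 0.58942381 -0.00367002  0.162     ]
tray rim [0.42481009 0.33658901 0.028     ]
tray rim [0.56282625 0.35313743 0.028     ]
tray rim [0.57307424 0.22082174 0.028     ]
tray rim [0.44649482 0.20540219 0.028     ]
tray rim side [0.56286258 0.25381703 0.028     ]
tray rim side [0.42396687 0.21359227 0.028     ]
```

View pics/crop0.png

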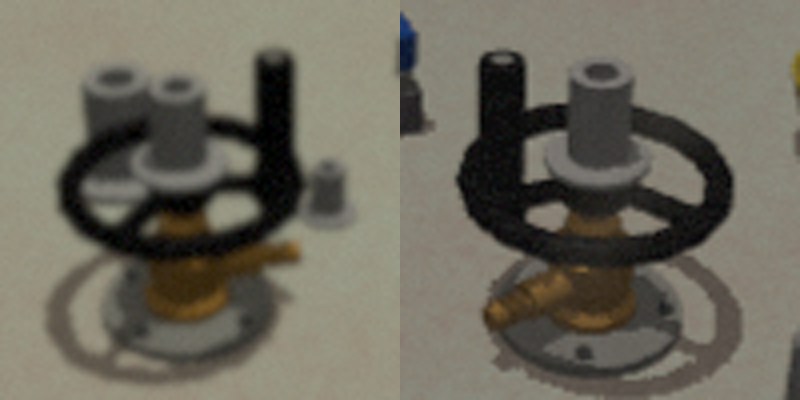

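```bash
cat >> h.py <<'E'
def tri(a,ua,b,ub):
    (o,d),(p,e)=ray(a,*ua),ray(b,*ub); s=np.linalg.lstsq(np.c_[d,-e],p-o,rcond=None)[0]
    x,y=o+d*s[0],p+e*s[1]; return (x+y)/2,np.linalg.norm(x-y)
E
python3 - <<'E'
from h import *
a=load('scene0.png');b=load('side0.png')
C,_=tri(a,(259.2,186.2),b,(305.4,182.6));H,_=tri(a,(283.7,178.7),b,(280.7,179.6));S,_=tri(a,(288.2,227.8),b,(278.9,244.3))
print(C,H,S)
print(onz(a,259.2,186.2,.145),onz(b,305.4,182.6,.145),onz(a,283.7,178.7,.162),onz(b,280.7,179.6,.162),onz(a,288.2,227.8,.03),onz(b,278.9,244.3,.03))
f=lambda v:np.degrees(np.arctan2(v[1],v[0]))
print('handle ang',f(H-C),np.hypot(*(H-C)[:2]),'stub',f(S-C),np.hypot(*(S-C)[:2]))
# where in wrist cam now?
w=load('wrist0.png'); print(proj(w,[[.56,-.045,.145],[.5,.28,.028]]))
E
```

```text
[ 0.55928939 -0.04306497  0.14533373] [ 0.5896945  -0.00324542  0.1630505 ] [0.58369751 0.01205093 0.03030192]
[ 0.56133705 -0.04246028  0.145     ] [ 0.55886987 -0.04608348  0.145     ] [ 0.59046679 -0.00177063  0.162     ] [ 0.58984773 -0.00711133  0.162     ] [0.58534373 0.01307325 0.03      ] [0.58279948 0.00990676 0.03      ]
handle ang 52.635647663584415 0.05010056788305985 stub 66.11380592473441 0.06027867237162687
[[-16.77319184 529.70830927]
 [137.94049519 407.25971992]]
```

Both views agree: the valve axis is at about (0.560,-0.043), the handle at 52.6°, and the stub (wheel = 0) at 66°. That puts the wheel about 0.96 turn open. First I turn the jaws square to the handle direction, then travel above the collar.

Request:
{"fn": "arm_command", "kwargs": {
  "increments": [
    [0, 0, 0, 0, 0, 0.176, 1],
    [0, 0, 0, 0, 0, 0.176, 1],
    [0, 0, 0, 0, 0, 0.176, 1],
    [0, 0, 0, 0, 0, 0.176, 1],
    [0, 0, 0, 0, 0, 0.176, 1],
    [0, 0, 0, 0, 0, 0.176, 1],
    [0, 0, 0, 0, 0, 0.176, 1],
    [0, 0, 0, 0, 0, 0.176, 1],
    [0, 0, 0, 0, 0, 0.176, 1],
    [0, 0, 0, 0, 0, 0.176, 1]
  ]
}}

```text
t: 1.4
position: [0.3018, 0.6035, 0.2307]
tool_rot: [[0.791, -0.612, -0.001], [-0.612, -0.791, -0.001], [0.0, 0.001, -1.0]]
ft_force: [-0.9, -0.2, -1.0]
gripper_width: 0.999
```

Request:
{"fn": "arm_command", "kwargs": {
  "increments": [
    [20, 12, 0, 0, 0, 0, 1],
    [40, 24, 0, 0, 0, 0, 1],
    [40, 24, 0, 0, 0, 0, 1],
    [40, 24, 0, 0, 0, 0, 1],
    [40, 24, 0, 0, 0, 0, 1],
    [40, 24, 0, 0, 0, 0, 1],
    [40, 24, 0, 0, 0, 0, 1],
    [40, 24, 0, 0, 0, 0, 1],
    [40, 24, 0, 0, 0, 0, 1],
    [40, 24, 0, 0, 0, 0, 1]
  ]
}}

```text
t: 2.65
position: [0.4654, 0.1903, 0.2311]
tool_rot: [[0.794, -0.608, -0.0], [-0.608, -0.794, -0.0], [-0.0, 0.0, -1.0]]
ft_force: [0.2, 0.6, 0.5]
gripper_width: 1.003
```

Request:
{"fn": "arm_command", "kwargs": {
  "increments": [
    [40, 24, 0, 0, 0, 0, 1],
    [40, 24, 0, 0, 0, 0, 1],
    [40, 24, 0, 0, 0, 0, 1],
    [40, 24, 0, 0, 0, 0, 1],
    [40, 24, 0, 0, 0, 0, 1],
    [17, 9, 0, 0, 0, 0, 1],
    [0, 0, 0, 0, 0, 0, 1]
  ]
}}

```text
t: 3.52
position: [0.5592, -0.043, 0.2309]
tool_rot: [[0.793, -0.609, -0.001], [-0.609, -0.793, 0.001], [-0.001, -0.0, -1.0]]
ft_force: [-0.0, 0.1, 0.2]
gripper_width: 1.0
```

```bash
python3 - <<'E'
from h import *
w=shot('wrist','wrist1.png'); o=r.get_obs(); print(o['t'],o['position'],o['tool_rot'],o['joint_pos'])
print(proj(w,[[.56,-.043,.145],[.5897,-.0032,.162]]))
E
```

```text
3.575 [ 0.55885838 -0.04206059  0.23093159] [[ 7.93996283e-01 -6.07921675e-01 -1.06712737e-03]
 [-6.07920892e-01 -7.93996989e-01  9.84885179e-04]
 [-1.44602897e-03 -1.33266148e-04 -9.99998946e-01]] [-1.46936722e+01  2.04287070e+00  1.06627574e+02  4.12282929e-02
  7.14030159e+01  2.27325273e+01]
[[281.87025146 211.44370259]
 [281.03802952 144.55301654]]
```

View pics/wrist1.png

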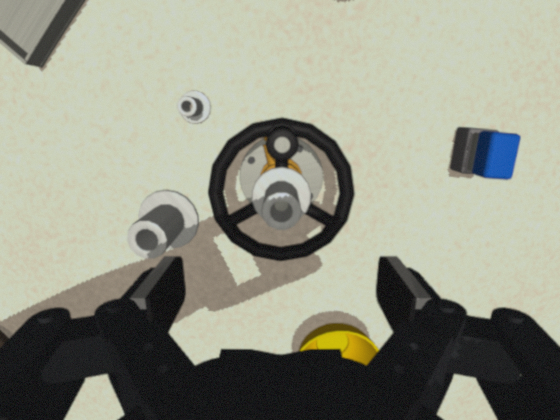

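The wrist view shows the collar top at (282,208) and the handle at (282,145), within about 2 mm of the prediction. The jaws are clear of the handle, so I descend and grip.

Request:
{"fn": "arm_command", "kwargs": {
  "increments": [
    [1, 0, 12, 0, 0, 0, 1],
    [0, 0, 20, 0, 0, 0, 1],
    [0, 0, 20, 0, 0, 0, 1],
    [0, 0, 20, 0, 0, 0, 1],
    [0, 0, 20, 0, 0, 0, 1],
    [0, 0, 18, 0, 0, 0, 1],
    [0, 0, 11, 0, 0, 0, 1],
    [0, 0, 0, 0, 0, 0, 1]
  ]
}}

```text
t: 4.58
position: [0.5593, -0.0431, 0.1091]
tool_rot: [[0.794, -0.608, -0.002], [-0.608, -0.794, 0.001], [-0.002, 0.001, -1.0]]
ft_force: [-0.3, 0.1, 0.9]
gripper_width: 0.996
```

Request:
{"fn": "arm_command", "kwargs": {
  "increments": [
    [0, 0, 0, 0, 0, 0, 0.25],
    [0, 0, 0, 0, 0, 0, 0.25],
    [0, 0, 0, 0, 0, 0, 0.25],
    [0, 0, 0, 0, 0, 0, 0.25],
    [0, 0, 0, 0, 0, 0, 0.25],
    [0, 0, 0, 0, 0, 0, 0.25]
  ],
  "grip_force": 40
}}

```text
t: 5.32
position: [0.5606, -0.0433, 0.1112]
tool_rot: [[0.794, -0.608, 0.001], [-0.608, -0.794, -0.0], [0.001, -0.001, -1.0]]
ft_force: [-0.8, -0.2, 4.7]
gripper_width: 0.332
```

Request:
{"fn": "arm_command", "kwargs": {
  "increments": [
    [0, 0, 0, 0, 0, 0, 0.25],
    [0, 0, 0, 0, 0, 0, 0.25]
  ]
}}

```text
t: 5.58
position: [0.5606, -0.0433, 0.1112]
tool_rot: [[0.794, -0.608, 0.001], [-0.608, -0.794, -0.0], [0.001, -0.001, -1.0]]
ft_force: [-1.2, 0.6, 5.1]
gripper_width: 0.337
```

Request:
{"fn": "arm_command", "kwargs": {
  "increments": [
    [0, 0, -5, 0, 0, 0, 0.25],
    [0, 0, -5, 0, 0, 0, 0.25],
    [0, 0, -10, 0, 0, 0, 0.25],
    [0, 0, -10, 0, 0, 0, 0.25],
    [0, 0, -15, 0, 0, 0, 0.25],
    [0, 0, -15, 0, 0, 0, 0.25],
    [0, 0, -15, 0, 0, 0, 0.25],
    [0, 0, -15, 0, 0, 0, 0.25],
    [0, 0, -10, 0, 0, 0, 0.25],
    [0, 0, 0, 0, 0, 0, 0.25]
  ]
}}

```text
t: 6.82
position: [0.5605, -0.0433, 0.2115]
tool_rot: [[0.794, -0.608, 0.002], [-0.608, -0.794, -0.001], [0.002, -0.001, -1.0]]
ft_force: [0.2, -0.6, -1.1]
gripper_width: 0.337
```

Lifted, with the gripper still at the collar's width. I carry it above the tray and look there.

Request:
{"fn": "arm_command", "kwargs": {
  "increments": [
    [-12, -11, 0, 0, 0, 0, 0.25],
    [-27, -25, 0, 0, 0, 0, 0.25],
    [-27, -25, 0, 0, 0, 0, 0.25],
    [-27, -25, 0, 0, 0, 0, 0.25],
    [-27, -25, 0, 0, 0, 0, 0.25],
    [-27, -25, 0, 0, 0, 0, 0.25],
    [-27, -25, 0, 0, 0, 0, 0.25],
    [-27, -25, 0, 0, 0, 0, 0.25],
    [-27, -25, 0, 0, 0, 0, 0.25],
    [-15, -10, 0, 0, 0, 0, 0.25]
  ]
}}

```text
t: 8.07
position: [0.4997, 0.2819, 0.2093]
tool_rot: [[0.796, -0.606, -0.002], [-0.606, -0.796, -0.0], [-0.001, 0.002, -1.0]]
ft_force: [-0.2, -0.2, -1.5]
gripper_width: 0.34
```

```bash
python3 - <<'E'
from h import *
w=shot('wrist','wrist2.png'); o=r.get_obs(); print(o['t'],o['position'],o['joint_pos'])
for i,p in enumerate([(100,100),(460,100),(100,300),(460,300)]): print(p,onz(w,*p,.028))
E
```

```text
8.125 [0.4991961  0.28291671 0.20943932] [1.93760896e+01 4.86286223e+00 1.05981718e+02 9.23051233e-02
 6.92629974e+01 5.65965950e+01]
(100, 100) [0.41064916 0.45665104 0.028     ]
(460, 100) [0.69008895 0.24410511 0.028     ]
(100, 300) [0.25010388 0.30113691 0.028     ]
(460, 300) [0.58324043 0.04835289 0.028     ]
```

View pics/wrist2.png

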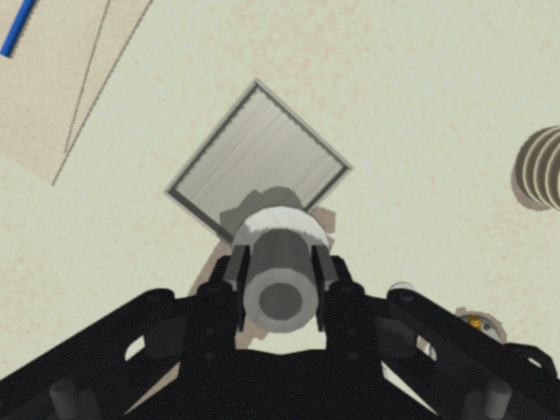

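The wrist view shows the collar held upright in the jaws, top at (281,300). The tray rim corners are at (257,80), (352,167) and (165,190).

```bash
python3 - <<'E'
from h import *
w=load('wrist2.png'); c=[onz(w,*p,.028) for p in [(257,80),(352,167),(165,190)]]
for p in c: print(p)
print('sides',np.linalg.norm(c[0]-c[1]),np.linalg.norm(c[0]-c[2])); m=(c[1]+c[2])/2; print('centre',m)
p=r.get_obs(); d=m-p['position']; print('tool shift mm',p['tool_rot'].T@d*1000)
E
```

```text
[0.54278462 0.37585749 0.028     ]
[0.5674768  0.25350877 0.028     ]
[0.40178502 0.34989264 0.028     ]
sides 0.12481550699419508 0.1433703623532941
centre [0.48463091 0.30170071 0.028     ]
tool shift mm [-22.5484204   -6.26865598 181.48686785]
```

The sides come out near 130 x 150, and the far corners agree with the side view, so the tray centre is about (0.484,0.300). I shift and lower.

Request:
{"fn": "arm_command", "kwargs": {
  "increments": [
    [-10, -2, 10, 0, 0, 0, 0.25],
    [-11, -3, 20, 0, 0, 0, 0.25],
    [0, 0, 25, 0, 0, 0, 0.25],
    [0, 0, 30, 0, 0, 0, 0.25],
    [0, 0, 30, 0, 0, 0, 0.25],
    [0, 0, 25, 0, 0, 0, 0.25],
    [0, 0, 20, 0, 0, 0, 0.25],
    [0, 0, 15, 0, 0, 0, 0.25],
    [0, 0, 6, 0, 0, 0, 0.25],
    [0, 0, 0, 0, 0, 0, 0.25]
  ]
}}

```text
t: 9.38
position: [0.4878, 0.2968, 0.0293]
tool_rot: [[0.794, -0.608, 0.0], [-0.608, -0.794, 0.0], [0.0, -0.0, -1.0]]
ft_force: [0.6, -0.8, -1.1]
gripper_width: 0.336
```

Request:
{"fn": "arm_command", "kwargs": {
  "increments": [
    [0, 0, 2, 0, 0, 0, 0.25],
    [0, 0, 2, 0, 0, 0, 0.25],
    [0, 0, 1, 0, 0, 0, 0.25],
    [0, 0, 1, 0, 0, 0, 0.25],
    [0, 0, 0, 0, 0, 0, 0.25]
  ]
}}

```text
t: 10.0
position: [0.4876, 0.2967, 0.0233]
tool_rot: [[0.794, -0.608, -0.0], [-0.608, -0.794, -0.0], [-0.0, 0.0, -1.0]]
ft_force: [-0.3, 0.7, -1.0]
gripper_width: 0.333
```

Request:
{"fn": "arm_command", "kwargs": {
  "increments": [
    [0, 0, 1, 0, 0, 0, 0.25],
    [0, 0, 1, 0, 0, 0, 0.25],
    [0, 0, 1, 0, 0, 0, 0.25],
    [0, 0, 0, 0, 0, 0, 0.25]
  ]
}}

```text
t: 10.5
position: [0.4876, 0.2967, 0.0203]
tool_rot: [[0.794, -0.608, 0.0], [-0.608, -0.794, 0.0], [0.0, -0.0, -1.0]]
ft_force: [0.3, 0.0, -0.3]
gripper_width: 0.336
```

Request:
{"fn": "arm_command", "kwargs": {
  "increments": [
    [0, 0, 1, 0, 0, 0, 0.25],
    [0, 0, 0.5, 0, 0, 0, 0.25],
    [0, 0, 0, 0, 0, 0, 0.25]
  ]
}}

```text
t: 10.88
position: [0.4877, 0.2968, 0.0202]
tool_rot: [[0.794, -0.607, -0.001], [-0.607, -0.794, -0.0], [-0.0, 0.001, -1.0]]
ft_force: [-3.3, -1.6, 8.0]
gripper_width: 0.338
```

Contact felt at about the expected height. I release and lift straight up.

Request:
{"fn": "arm_command", "kwargs": {
  "increments": [
    [0, 0, -1, 0, 0, 0, 0.25],
    [0, 0, 0, 0, 0, 0, 0.42],
    [0, 0, 0, 0, 0, 0, 0.6],
    [0, 0, 0, 0, 0, 0, 0.6],
    [0, 0, -10, 0, 0, 0, 0.6],
    [0, 0, -20, 0, 0, 0, 0.6],
    [0, 0, -30, 0, 0, 0, 0.6],
    [0, 0, -40, 0, 0, 0, 0.6],
    [0, 0, -45, 0, 0, 0, 0.6],
    [0, 0, -40, 0, 0, 0, 0.6]
  ]
}}

```text
t: 12.12
position: [0.488, 0.2969, 0.2087]
tool_rot: [[0.794, -0.608, 0.003], [-0.608, -0.794, 0.001], [0.002, -0.003, -1.0]]
ft_force: [-0.1, -0.7, -0.5]
gripper_width: 0.603
```

```bash
python3 - <<'E'
from h import *
w=shot('wrist','wrist3.png'); s=shot('side','side3.png'); a=shot('scene','scene3.png')
c=lambda i,y,x,h,v:cv2.resize(i['pixels'][y:y+v,x:x+h],(400,300),interpolation=cv2.INTER_CUBIC)
m=np.vstack([np.hstack([c(w,0,0,560,420),c(s,300,150,160,120)]),np.hstack([c(a,120,280,133,100),c(a,160,200,133,100)])])
cv2.imwrite('pics/m3.png',m[:,:,::-1]); print(r.get_obs()['position'])
E
```

```text
[0.4895128  0.29753054 0.21003621]
```

View pics/m3.png

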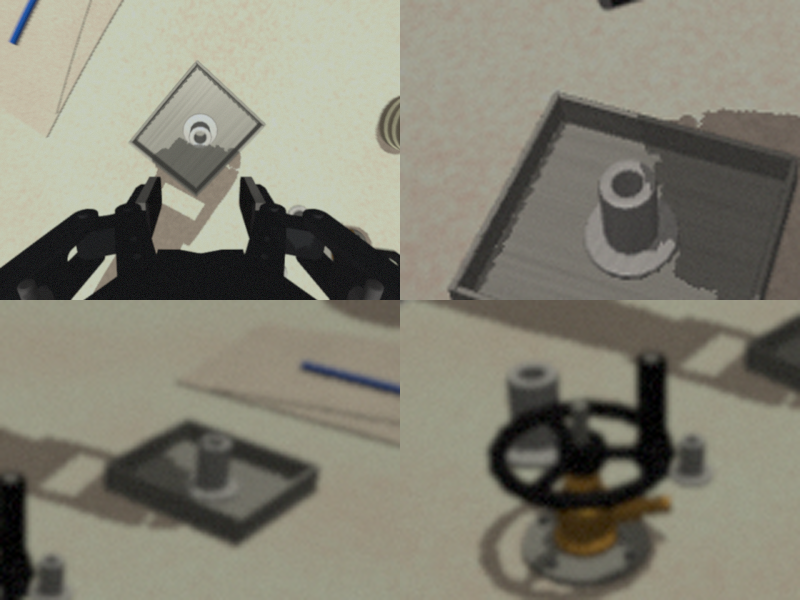

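The collar stands upright in the tray centre and the stem is bare. Now to the crank handle.

Request:
{"fn": "arm_command", "kwargs": {
  "increments": [
    [13, 9, 0, 0, 0, 0, 0.6],
    [28, 19, 0, 0, 0, 0, 0.6],
    [28, 19, 0, 0, 0, 0, 0.6],
    [28, 19, 0, 0, 0, 0, 0.6],
    [28, 19, 0, 0, 0, 0, 0.6],
    [28, 19, 0, 0, 0, 0, 0.6],
    [28, 19, 0, 0, 0, 0, 0.6],
    [28, 19, 0, 0, 0, 0, 0.6],
    [28, 19, 0, 0, 0, 0, 0.6],
    [27, 15, 0, 0, 0, 0, 0.6]
  ]
}}

```text
t: 13.52
position: [0.5892, -0.0055, 0.2026]
tool_rot: [[0.794, -0.608, -0.004], [-0.608, -0.794, 0.0], [-0.003, 0.002, -1.0]]
ft_force: [0.6, 0.6, 0.3]
gripper_width: 0.599
```

```bash
python3 - <<'E'
from h import *
w=shot('wrist','wrist4.png'); o=r.get_obs(); print(o['t'],o['position'])
H=np.array([.5904,-.0033,.162]); print('pred',proj(w,[H,[.560,-.043,.125]]),'shift',o['tool_rot'].T@(H-o['position'])*1000)
g=w['pixels'].max(2); u,v=proj(w,[H])[0].astype(int)
cv2.imwrite('pics/m4.png',cv2.resize(w['pixels'][v-60:v+60,u-80:u+80],(640,480),interpolation=cv2.INTER_CUBIC)[:,:,::-1]); print('crop origin',u-80,v-60)
E
```

```text
13.575 [ 0.59067266 -0.00870047  0.20282592]
pred [[280.44546108 229.80105843]
 [280.59312175 275.98751346]] shift [-3.4897999  -4.24508223 40.81415623]
crop origin 200 169
```

View pics/m4.png

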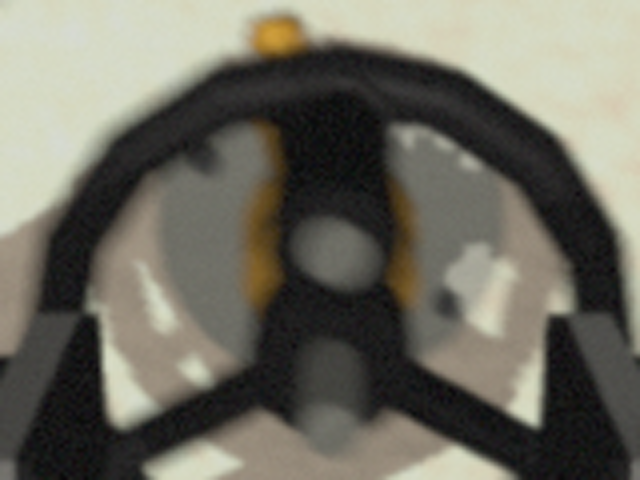

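Request:
{"fn": "arm_command", "kwargs": {
  "increments": [
    [-1, -2, 0, 0, 0, 0, 0.6],
    [0, 0, 5, 0, 0, 0, 0.6],
    [0, 0, 10, 0, 0, 0, 0.6],
    [0, 0, 10, 0, 0, 0, 0.6],
    [0, 0, 0, 0, 0, 0, 0.6],
    [0, 0, 0, 0, 0, 0, 0.6]
  ]
}}

```text
t: 14.32
position: [0.5908, -0.0011, 0.1798]
tool_rot: [[0.794, -0.607, 0.0], [-0.607, -0.794, -0.0], [0.0, 0.0, -1.0]]
ft_force: [0.3, -0.1, -0.1]
gripper_width: 0.603
```

```bash
python3 - <<'E'
from h import *
o=r.get_obs(); print(o['t'],o['position'],o['tool_rot'],o['ft_force'])
w=load('wrist4.png'); H=onz(w,283.7,232.3,.162); print(H,o['tool_rot'].T@(H-o['position'])*1000)
E
```

```text
14.325 [ 0.5908313  -0.00107951  0.17983384] [[ 7.94477207e-01 -6.07293972e-01  1.07971462e-05]
 [-6.07293971e-01 -7.94477206e-01 -2.72174194e-05]
 [ 2.51070613e-05  1.50665775e-05 -1.00000000e+00]] [ 0.28330169 -0.14288935 -0.13512544]
[ 0.5909799  -0.00572845  0.162     ] [ 2.94087713  3.60296127 17.83397083]
```

Request:
{"fn": "arm_command", "kwargs": {
  "increments": [
    [2, 2.5, 5, 0, 0, 0, 0.6],
    [0, 0, 12, 0, 0, 0, 0.6],
    [0, 0, 15, 0, 0, 0, 0.6],
    [0, 0, 15, 0, 0, 0, 0.6],
    [0, 0, 12, 0, 0, 0, 0.6],
    [0, 0, 6, 0, 0, 0, 0.6],
    [0, 0, 0, 0, 0, 0, 0.6]
  ]
}}

```text
t: 15.2
position: [0.5906, -0.0044, 0.1142]
tool_rot: [[0.794, -0.608, -0.001], [-0.608, -0.794, 0.0], [-0.001, 0.0, -1.0]]
ft_force: [0.4, 0.1, 0.3]
gripper_width: 0.598
```

Request:
{"fn": "arm_command", "kwargs": {
  "increments": [
    [0, 0, 0, 0, 0, 0, 0.4],
    [0, 0, 0, 0, 0, 0, 0.15],
    [0, 0, 0, 0, 0, 0, 0.15],
    [0, 0, 0, 0, 0, 0, 0.15],
    [0, 0, 0, 0, 0, 0, 0.15]
  ],
  "grip_force": 40
}}

```text
t: 15.82
position: [0.5913, -0.0045, 0.1157]
tool_rot: [[0.794, -0.608, 0.001], [-0.608, -0.794, -0.0], [0.001, -0.001, -1.0]]
ft_force: [-1.3, 1.0, 4.8]
gripper_width: 0.247
```

```bash
python3 - <<'E'
import numpy as np
def rows(a,s,n):
    out=[]
    for k in range(n):
        f,g=np.radians(a+k*s),np.radians(a+(k+1)*s)
        out.append([round(50*(np.cos(g)-np.cos(f)),1),round(-50*(np.sin(g)-np.sin(f)),1)])
    return out
print(rows(90,-15,24))
print(rows(90,15,24))
E
```

```text
[[np.float64(12.9), np.float64(1.7)], [np.float64(12.1), np.float64(5.0)], [np.float64(10.4), np.float64(7.9)], [np.float64(7.9), np.float64(10.4)], [np.float64(5.0), np.float64(12.1)], [np.float64(1.7), np.float64(12.9)], [np.float64(-1.7), np.float64(12.9)], [np.float64(-5.0), np.float64(12.1)], [np.float64(-7.9), np.float64(10.4)], [np.float64(-10.4), np.float64(7.9)], [np.float64(-12.1), np.float64(5.0)], [np.float64(-12.9), np.float64(1.7)], [np.float64(-12.9), np.float64(-1.7)], [np.float64(-12.1), np.float64(-5.0)], [np.float64(-10.4), np.float64(-7.9)], [np.float64(-7.9), np.float64(-10.4)], [np.float64(-5.0), np.float64(-12.1)], [np.float64(-1.7), np.float64(-12.9)], [np.float64(1.7), np.float64(-12.9)], [np.float64(5.0), np.float64(-12.1)], [np.float64(7.9), np.float64(-10.4)], [np.float64(10.4), np.float64(-7.9)], [np.float64(12.1), np.float64(-5.0)], [np.float64(12.9), np.float64(-1.7)]]
[[np.float64(-12.9), np.float64(1.7)], [np.float64(-12.1), np.float64(5.0)], [np.float64(-10.4), np.float64(7.9)], [np.float64(-7.9), np.float64(10.4)], [np.float64(-5.0), np.float64(12.1)], [np.float64(-1.7), np.float64(12.9)], [np.float64(1.7), np.float64(12.9)], [np.float64(5.0), np.float64(12.1)], [np.float64(7.9), np.float64(10.4)], [np.float64(10.4), np.float64(7.9)], [np.float64(12.1), np.float64(5.0)], [np.float64(12.9), np.float64(1.7)], [np.float64(12.9), np.float64(-1.7)], [np.float64(12.1), np.float64(-5.0)], [np.float64(10.4), np.float64(-7.9)], [np.float64(7.9), np.float64(-10.4)], [np.float64(5.0), np.float64(-12.1)], [np.float64(1.7), np.float64(-12.9)], [np.float64(-1.7), np.float64(-12.9)], [np.float64(-5.0), np.float64(-12.1)], [np.float64(-7.9), np.float64(-10.4)], [np.float64(-10.4), np.float64(-7.9)], [np.float64(-12.1), np.float64(-5.0)], [np.float64(-12.9), np.float64(-1.7)]]
```

Gripped at 21 mm. Now I crank clockwise, watching the force.

Request:
{"fn": "arm_command", "kwargs": {
  "increments": [
    [6.5, 0.4, 0, 0, 0, 0, 0.15],
    [6.4, 1.3, 0, 0, 0, 0, 0.15],
    [12.1, 5.0, 0, 0, 0, 0, 0.15],
    [10.4, 7.9, 0, 0, 0, 0, 0.15],
    [7.9, 10.4, 0, 0, 0, 0, 0.15],
    [5.0, 12.1, 0, 0, 0, 0, 0.15],
    [1.7, 12.9, 0, 0, 0, 0, 0.15]
  ]
}}

```text
t: 16.7
position: [0.6, -0.0733, 0.1157]
tool_rot: [[0.794, -0.608, -0.001], [-0.608, -0.794, 0.003], [-0.003, -0.002, -1.0]]
ft_force: [-3.3, 6.6, 8.5]
gripper_width: 0.241
```

Request:
{"fn": "arm_command", "kwargs": {
  "increments": [
    [-1.7, 12.9, 0, 0, 0, 0, 0.15],
    [-5.0, 12.1, 0, 0, 0, 0, 0.15],
    [-7.9, 10.4, 0, 0, 0, 0, 0.15],
    [-10.4, 7.9, 0, 0, 0, 0, 0.15],
    [-12.1, 5.0, 0, 0, 0, 0, 0.15],
    [-12.9, 1.7, 0, 0, 0, 0, 0.15],
    [-12.9, -1.7, 0, 0, 0, 0, 0.15],
    [-12.1, -5.0, 0, 0, 0, 0, 0.15],
    [-10.4, -7.9, 0, 0, 0, 0, 0.15],
    [-7.9, -10.4, 0, 0, 0, 0, 0.15]
  ]
}}

```text
t: 17.95
position: [0.51, -0.0384, 0.1157]
tool_rot: [[0.795, -0.607, -0.002], [-0.607, -0.795, -0.003], [0.001, 0.004, -1.0]]
ft_force: [-0.2, -2.9, 7.1]
gripper_width: 0.244
```

Request:
{"fn": "arm_command", "kwargs": {
  "increments": [
    [-5.0, -12.1, 0, 0, 0, 0, 0.15],
    [-1.7, -12.9, 0, 0, 0, 0, 0.15],
    [1.7, -12.9, 0, 0, 0, 0, 0.15],
    [5.0, -12.1, 0, 0, 0, 0, 0.15],
    [7.9, -10.4, 0, 0, 0, 0, 0.15],
    [10.4, -7.9, 0, 0, 0, 0, 0.15],
    [0, 0, 0, 0, 0, 0, 0.15]
  ]
}}

```text
t: 18.82
position: [0.5674, 0.0061, 0.1157]
tool_rot: [[0.795, -0.607, 0.001], [-0.607, -0.795, 0.0], [0.0, -0.001, -1.0]]
ft_force: [2.6, 1.6, 7.8]
gripper_width: 0.25
```

Request:
{"fn": "arm_command", "kwargs": {
  "increments": [
    [3.1, -1.6, 0, 0, 0, 0, 0.15],
    [3.2, -1.4, 0, 0, 0, 0, 0.15],
    [3.3, -1.2, 0, 0, 0, 0, 0.15],
    [0, 0, 0, 0, 0, 0, 0.15],
    [0, 0, 0, 0, 0, 0, 0.15]
  ]
}}

```text
t: 19.45
position: [0.5765, 0.0038, 0.1157]
tool_rot: [[0.795, -0.607, -0.001], [-0.607, -0.795, 0.001], [-0.001, 0.0, -1.0]]
ft_force: [-0.6, 2.6, 9.2]
gripper_width: 0.245
```

Request:
{"fn": "arm_command", "kwargs": {
  "increments": [
    [1.7, -0.5, 0, 0, 0, 0, 0.15],
    [1.7, -0.5, 0, 0, 0, 0, 0.15],
    [0, 0, 0, 0, 0, 0, 0.15],
    [0, 0, 0, 0, 0, 0, 0.15]
  ]
}}

```text
t: 19.95
position: [0.5796, 0.0025, 0.1156]
tool_rot: [[0.795, -0.607, -0.002], [-0.607, -0.795, 0.001], [-0.002, 0.0, -1.0]]
ft_force: [-0.6, 3.2, 8.6]
gripper_width: 0.245
```

Request:
{"fn": "arm_command", "kwargs": {
  "increments": [
    [1.7, -0.4, 0, 0, 0, 0, 0.15],
    [0, 0, 0, 0, 0, 0, 0.15],
    [0, 0, 0, 0, 0, 0, 0.15]
  ]
}}

```text
t: 20.32
position: [0.5804, 0.0022, 0.1156]
tool_rot: [[0.795, -0.607, -0.004], [-0.607, -0.795, 0.001], [-0.004, 0.001, -1.0]]
ft_force: [-4.4, 3.3, 10.4]
gripper_width: 0.247
```

Request:
{"fn": "arm_command", "kwargs": {
  "increments": [
    [1.7, -0.3, 0, 0, 0, 0, 0.15],
    [0, 0, 0, 0, 0, 0, 0.15],
    [0, 0, 0, 0, 0, 0, 0.15]
  ]
}}

```text
t: 20.7
position: [0.5805, 0.0021, 0.1156]
tool_rot: [[0.795, -0.607, -0.008], [-0.607, -0.795, 0.003], [-0.008, 0.003, -1.0]]
ft_force: [-7.3, 5.7, 13.4]
gripper_width: 0.248
```

Request:
{"fn": "arm_command", "kwargs": {
  "increments": [
    [1.7, -0.3, 0, 0, 0, 0, 0.15],
    [0, 0, 0, 0, 0, 0, 0.15],
    [0, 0, 0, 0, 0, 0, 0.15]
  ]
}}

```text
t: 21.08
position: [0.5806, 0.0021, 0.1155]
tool_rot: [[0.795, -0.607, -0.013], [-0.607, -0.795, 0.004], [-0.013, 0.004, -1.0]]
ft_force: [-12.7, 7.5, 16.4]
gripper_width: 0.247
```

The stop is at (0.5805, 0.0021), 66.2° from the axis, matching the stub direction (66.1°); pushing further only raised the force. Now I back off two turns counter-clockwise.

Request:
{"fn": "arm_command", "kwargs": {
  "increments": [
    [-2, 0.4, 0, 0, 0, 0, 0.15],
    [-3, 0.6, 0, 0, 0, 0, 0.15],
    [-12.1, 5.0, 0, 0, 0, 0, 0.15],
    [-10.4, 7.9, 0, 0, 0, 0, 0.15],
    [-7.9, 10.4, 0, 0, 0, 0, 0.15],
    [-5.0, 12.1, 0, 0, 0, 0, 0.15],
    [-1.7, 12.9, 0, 0, 0, 0, 0.15],
    [1.7, 12.9, 0, 0, 0, 0, 0.15],
    [5.0, 12.1, 0, 0, 0, 0, 0.15],
    [7.9, 10.4, 0, 0, 0, 0, 0.15]
  ]
}}

```text
t: 22.32
position: [0.5102, -0.0504, 0.1156]
tool_rot: [[0.795, -0.607, -0.003], [-0.607, -0.795, 0.001], [-0.004, 0.001, -1.0]]
ft_force: [-0.4, 2.6, 9.4]
gripper_width: 0.248
```

Request:
{"fn": "arm_command", "kwargs": {
  "increments": [
    [10.4, 7.9, 0, 0, 0, 0, 0.15],
    [12.1, 5.0, 0, 0, 0, 0, 0.15],
    [12.9, 1.7, 0, 0, 0, 0, 0.15],
    [12.9, -1.7, 0, 0, 0, 0, 0.15],
    [12.1, -5.0, 0, 0, 0, 0, 0.15],
    [10.4, -7.9, 0, 0, 0, 0, 0.15],
    [7.9, -10.4, 0, 0, 0, 0, 0.15],
    [5.0, -12.1, 0, 0, 0, 0, 0.15],
    [1.7, -12.9, 0, 0, 0, 0, 0.15],
    [-1.7, -12.9, 0, 0, 0, 0, 0.15]
  ]
}}

```text
t: 23.58
position: [0.6057, -0.0635, 0.1156]
tool_rot: [[0.795, -0.607, -0.006], [-0.607, -0.795, -0.001], [-0.004, 0.005, -1.0]]
ft_force: [-6.3, 0.5, 11.8]
gripper_width: 0.244
```

Request:
{"fn": "arm_command", "kwargs": {
  "increments": [
    [-5.0, -12.1, 0, 0, 0, 0, 0.15],
    [-7.9, -10.4, 0, 0, 0, 0, 0.15],
    [-10.4, -7.9, 0, 0, 0, 0, 0.15],
    [-12.1, -5.0, 0, 0, 0, 0, 0.15],
    [-12.9, -1.7, 0, 0, 0, 0, 0.15],
    [0, 0, 0, 0, 0, 0, 0.15]
  ]
}}

```text
t: 24.32
position: [0.5907, -0.004, 0.1157]
tool_rot: [[0.795, -0.607, -0.002], [-0.607, -0.795, -0.0], [-0.001, 0.001, -1.0]]
ft_force: [-0.7, 1.9, 7.5]
gripper_width: 0.244
```

Request:
{"fn": "arm_command", "kwargs": {
  "increments": [
    [-12.9, 1.7, 0, 0, 0, 0, 0.15],
    [-12.1, 5.0, 0, 0, 0, 0, 0.15],
    [-10.4, 7.9, 0, 0, 0, 0, 0.15],
    [-7.9, 10.4, 0, 0, 0, 0, 0.15],
    [-5.0, 12.1, 0, 0, 0, 0, 0.15],
    [-1.7, 12.9, 0, 0, 0, 0, 0.15],
    [1.7, 12.9, 0, 0, 0, 0, 0.15],
    [5.0, 12.1, 0, 0, 0, 0, 0.15],
    [7.9, 10.4, 0, 0, 0, 0, 0.15]
  ]
}}

```text
t: 25.45
position: [0.5102, -0.0503, 0.1156]
tool_rot: [[0.795, -0.607, -0.003], [-0.607, -0.795, 0.002], [-0.004, 0.001, -1.0]]
ft_force: [0.4, 3.7, 10.0]
gripper_width: 0.246
```

Request:
{"fn": "arm_command", "kwargs": {
  "increments": [
    [10.4, 7.9, 0, 0, 0, 0, 0.15],
    [12.1, 5.0, 0, 0, 0, 0, 0.15],
    [12.9, 1.7, 0, 0, 0, 0, 0.15],
    [12.9, -1.7, 0, 0, 0, 0, 0.15],
    [12.1, -5.0, 0, 0, 0, 0, 0.15],
    [10.4, -7.9, 0, 0, 0, 0, 0.15],
    [7.9, -10.4, 0, 0, 0, 0, 0.15],
    [5.0, -12.1, 0, 0, 0, 0, 0.15],
    [1.7, -12.9, 0, 0, 0, 0, 0.15],
    [-1.7, -12.9, 0, 0, 0, 0, 0.15]
  ]
}}

```text
t: 26.7
position: [0.6056, -0.0635, 0.1156]
tool_rot: [[0.795, -0.607, -0.006], [-0.607, -0.795, -0.001], [-0.004, 0.005, -1.0]]
ft_force: [-6.5, -0.6, 11.8]
gripper_width: 0.246
```

Request:
{"fn": "arm_command", "kwargs": {
  "increments": [
    [-5.0, -12.1, 0, 0, 0, 0, 0.15],
    [-7.9, -10.4, 0, 0, 0, 0, 0.15],
    [-10.4, -7.9, 0, 0, 0, 0, 0.15],
    [-12.1, -5.0, 0, 0, 0, 0, 0.15],
    [-12.9, -1.7, 0, 0, 0, 0, 0.15],
    [0, 0, 0, 0, 0, 0, 0.15],
    [0, 0, 0, 0, 0, 0, 0.15]
  ]
}}

```text
t: 27.58
position: [0.5906, -0.004, 0.1156]
tool_rot: [[0.795, -0.607, -0.002], [-0.607, -0.795, 0.001], [-0.002, 0.001, -1.0]]
ft_force: [-1.5, 1.4, 10.1]
gripper_width: 0.248
```

Request:
{"fn": "arm_command", "kwargs": {
  "increments": [
    [-4, 0.2, 0, 0, 0, 0, 0.15],
    [-4, 0.5, 0, 0, 0, 0, 0.15],
    [-3.5, 0.6, 0, 0, 0, 0, 0.15],
    [0, 0, 0, 0, 0, 0, 0.15],
    [0, 0, 0, 0, 0, 0, 0.15],
    [0, 0, 0, 0, 0, 0, 0.15]
  ]
}}

```text
t: 28.32
position: [0.5818, 0.0016, 0.1157]
tool_rot: [[0.794, -0.607, 0.001], [-0.607, -0.794, -0.0], [0.001, -0.0, -1.0]]
ft_force: [1.4, 1.3, 6.9]
gripper_width: 0.248
```

```bash
cat > e.py <<'E'
from h import *
o=r.get_obs(); T=np.array([.5805,.0021,.1156]); print(o['t'],o['position'],o['ft_force'],o['gripper_width'],'to go',o['tool_rot'].T@(T-o['position'])*1000, 'ang',np.degrees(np.arctan2(*(o['position'][:2]-[.5605,-.0433])[::-1])))
E
python3 e.py
```

```text
28.325 [0.58175291 0.00157732 0.11570517] [1.38052359 1.25017862 6.87913912] 0.24843023859777164 to go [-1.3128956   0.34562236  0.10433324] ang 64.65879804962992
```

Request:
{"fn": "arm_command", "kwargs": {
  "increments": [
    [-1.3, 0.3, 0, 0, 0, 0, 0.15],
    [0, 0, 0, 0, 0, 0, 0.15],
    [0, 0, 0, 0, 0, 0, 0.15]
  ]
}}

```text
t: 28.7
position: [0.5808, 0.002, 0.1157]
tool_rot: [[0.794, -0.607, 0.001], [-0.607, -0.794, -0.0], [0.001, -0.001, -1.0]]
ft_force: [2.4, 0.6, 6.6]
gripper_width: 0.244
```

```bash
python3 e.py; python3 - <<'E'
from h import *
a=shot('scene','scene5.png');s=shot('side','side5.png')
cv2.imwrite('pics/m5.png',np.hstack([cv2.resize(i['pixels'],(400,300)) for i in (a,s)])[:,:,::-1])
E
python3 e.py
```

```text
28.7 [0.58077965 0.00201918 0.11568685] [2.3987121  0.59518699 6.60628997] 0.24377506181018013 to go [-0.27136782  0.10567513  0.08643691] ang 65.89220511161162
28.8 [0.58080669 0.0020026  0.11569509] [2.87177707 0.87282372 6.76895307] 0.24658983807563795 to go [-0.30292868  0.10893615  0.09463115] ang 65.85590233358725
```

View pics/m5.png

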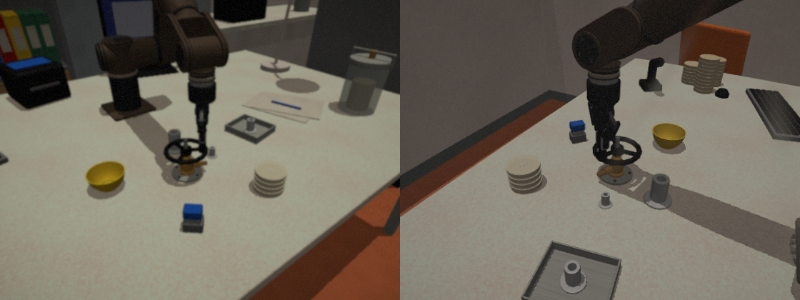

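The collar stands upright in the tray at (248,124) in the scene view, and the other things are where they were. The handle is held within 0.3 mm (about 0.4°) of the stop position after two turns, so I hand in.

```bash
python3 -c "
from rig import r
print(r.job_done())"; python3 e.py
```

```text
the job is handed in; nothing more can be done
None
the job is handed in; nothing more can be done
```

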